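# Make up a centrifuge counterweight on the spring scale

## Robot

A 6-joint arm with a two-finger parallel gripper is mounted at the origin on a cart in front of the work surface, level with it; the furniture and walls round the work are solid. World frame = base frame: x ahead of the robot, y to its left, z up, the work surface at z = 0. Lengths are in m, angles in rad, forces in N, time in s.
With the tool pointing down it reaches from about 0.325 to 0.775 m from the base axis. Payload 5.5 kg.
Tool frame: the origin (TCP) lies between the finger pads; the fingertips stand 8 mm ahead of it and the grasp point (between the pads) lies 11 mm behind it (tcp_to_tips is the distance from the TCP to the fingertips, in m); z points along the fingers, y is the line along which they close (so a half turn about z gives the same grasp; the last joint's range is limited). The gripper opens to 88 mm and grips with 3 to 60 N. Pads are 20 mm wide; open, the fingers measure 115 mm over their backs; the gripper's body (75 mm by 178 mm) begins 61 mm behind the grasp point.
Start: joints at [-1.301, 0.091, 1.231, -0, 1.82, -0.057], TCP at [0.193, -0.568, 0.231] pointing down, gripper open.
Joint ranges: [-2.87, 2.87], [-0.86, 2.18], [0.17, 2.46], [-1.51, 4.65], [0.06, 2.69], [-2.65, 2.65]. Speed limits (rad/s): [2.57, 2.57, 3.01, 3.14, 3.14, 3.14].

## Interface

Orientations are given as a unit quaternion [w, x, y, z].
In Python, from bench import * gives the robot as it stands. Calls block until the motion is done:
- move_to(position, orientation): joint-space move of the TCP to a pose.
- move_l(position, speed=0.15, orientation=None): straight line of the TCP; orientation=None keeps the orientation; speed is the mean speed in m/s.
- movej(angles): joint-space move.
- gripper_open() and close(): open the fingers fully, or close them until they stop; the grip force is fixed at half the most.
- hold(seconds).
- inverse_kinematics(position, orientation): joint angles nearest the present ones, or None.
- state(): the state.
- get_image(name): name is "side" or "top"; returns a dict with "frame" (400x640x3 uint8, blue, green, red), "depth" (400x640 float32, m along the optical axis (not along the pixel's ray), 0 where there is no reading), "camera_matrix" (3x3 intrinsics, pixels), "k1" (the pictures are not rectified: a ray, as slopes to the right and down, at radius r is drawn at 1 + k1 r^2 times it, then the intrinsics apply), "view" (4x4, takes a point from world to camera coordinates). Camera axes: x right, y up, looking along -z (the intrinsics and any distortion apply to the point x, -y, -z); pixel columns grow to the right and rows downward; lengths in m; the calibration is good to about 2 mm. A picture is of the moment at which its call begins.
A pose or a line that the arm cannot do raises IKError and nothing moves.
- job_done(): hands the job in; it is judged then, once.
The state is a dict: "time": time; "joint_pos": joint angles; "dq": joint speeds; "joint_torque": joint torques, N m; "ee_pos": TCP position; "ee_rot": TCP orientation; "ft_force": force on the tool from outside, world axes, zero at the start; "moment": the same for the moment, N m; "finger_gap": finger opening in m; "finger_force": force on a finger pad.
Only numpy, scipy, OpenCV 4.12 (cv2) and the standard library are available. Lean on these libraries where they do the work, as an engineer would, in place of code of your own. Each camera call takes 0.05 s, during which the arm holds its last target. There are 200 camera calls.

## Task

Make up the counterweight for the centrifuge: the clamp marker on the spring scale shows the weight of the opposite load, so add water bottles from the slanted rack to the pan, and take off any that are too much, until the pointer rests inside the marker's gap. The bottles are filled to different levels, so go by the pointer; set them down gently, and leave any bottle that is not on the pan standing on the bench or in the rack. Do not tip a bottle over, shift the marker or disturb the other things.

Things in the scene. Friction and masses are not known exactly. Their poses are not given: they have to be found in the camera images.
- scale: Grey spring platform scale, fixed to the bench, 180 x 176 mm base; origin on the bench under the middle of its pan; x points away from the reading head, which stands on the side nearest the robot (its front at x = -130 mm, top 128 mm above the bench, 90 mm wide), z up.
- pan (a joint): How far the square steel pan has sunk, in m: 0 empty, stop at 0.054. The pan slides straight down on a linear spring with damping: 7.55 mm for each 100 g standing anywhere on it (130 N/m), settling in about 0.6 s. Two small bottles stand on it at the start.
- pan_mid (a point): Middle of the pan's upper face, moves with the pan; 113 mm above the bench when empty. The pan is 190 x 190 mm with its sides along the scale's x and y, a rim 2 mm thick stands 4 mm above the face; the flat inside is 186 x 186 mm.
- pointer (a point): Middle of the pointer, a black blade 2 mm high on the front of the reading head, fixed to the pan and moving down with it in front of a white face with a tick for each 100 g; 100 mm above the bench when the pan is empty.
- marker (a joint): Setting of the clamp marker in m, on the same count as joint pan: the pointer is in the middle of the marker's gap when joint pan equals joint marker. It is clamped (15 N friction) and has to stay; it was set between 0.032 and 0.042.
- marker_gap (a point): Middle of the gap between the two steel jaws of the clamp marker, on the right half of the reading head's face; the gap is 10 mm high, so the pointer blade is wholly inside within 4 mm above or below this point.
- bottle_rack: Aluminium rack, 222 mm long, fixed on a flat plinth (18.5 mm high, near edge at world x = 0.51; the bench begins at x = 0.37); origin under its foot, z up. Its deck leans 25 degrees about y: bottle tops lean to its -x side, towards the robot. Three pockets along y; bottle origins there at x = -7, z = 39, y = -72, 0 or 72 mm. Walls 35 mm above the deck on the low side, 22 mm elsewhere.
- large_a: White bottle with white screw cap, 52 mm diameter, 110 mm tall, cap 33 mm diameter from 87 to 110 mm; origin at the centre of its underside, z along its axis to the cap. 160 to 230 g. In one of the rack's pockets at the start. Can be held by the cap.
- large_b: Like large_a, also in the rack; 160 to 230 g.
- medium: White bottle with blue screw cap, 48 mm diameter, 98 mm tall, cap 30 mm diameter from 77 to 98 mm; origin and axes as large_a. 120 to 173 g. In one of the rack's pockets at the start.
- small_a: Grey bottle with orange screw cap, 40 mm diameter, 85 mm tall, cap 26 mm diameter from 67 to 85 mm; origin and axes as large_a. 81 to 99 g. On the pan at the start.
- small_b: Like small_a, also on the pan at the start; 81 to 99 g.
- tip_box: Bystander: blue pipette tip box 88 x 124 mm, 56 mm high with a clear cover up to 66 mm, loose, behind, between scale and rack; origin at the centre of its underside.
- tape_roll: Bystander: roll of tape lying flat, 96 mm diameter, 25 mm high, loose, in front at the left; origin at the centre of its underside.
- carrier: Bystander: narrow tube carrier standing loose in front, 19 x 108 x 58 mm (long side along its y); origin at the centre of its underside. Tips easily.
- timer_b: Bystander: small lab timer lying flat, 66 x 66 x 20 mm, loose, in front of the rack; origin at the centre of its underside.
- forceps: Bystander: steel forceps lying flat, 14 x 124 x 10 mm (long side along its y), loose, left of the rack; origin at the centre of its underside.

How it is judged:
By the outcome, as a careful person would: the job done as asked, in the order asked, and still so for the second after the job is handed in, with the robot touching nothing.
It also fails if it takes over 72 s, if anything falls off the work surface, if the arm or the gripper's body presses on something with over 40 N, if the wrist force passes 120 N, or if a joint passes its speed limit or range.

## Working session

There is one attempt and no reset: what is moved stays moved. The work goes in short steps, each a Python script; the robot and the scene stay as the last script left them, time stands still between calls to the robot, and variables do not carry over. Pictures are saved under pics/ and viewed, at most 10 in all, crops included, and the job is handed in when it is done.

```bash
mkdir -p pics; ls
cat > h.py <<'E'
from bench import *
import numpy as np, cv2
def snap(n,fn=None):
    im=get_image(n)
    if fn: cv2.imwrite('pics/'+fn,im['frame'])
    return im
def cloud(im):
    d=im['depth'];K=im['camera_matrix'];h,w=d.shape
    u,v=np.meshgrid(np.arange(w),np.arange(h))
    xd=(u-K[0,2])/K[0,0];yd=(v-K[1,2])/K[1,1];x,y=xd.copy(),yd.copy()
    for _ in range(8):
        s=1+im['k1']*(x*x+y*y);x=xd/s;y=yd/s
    P=np.stack([x*d,-y*d,-d,np.ones_like(d)],-1)
    W=P@np.linalg.inv(im['view']).T
    W=W[...,:3];W[d==0]=np.nan
    return W
def proj(im,p):
    c=im['view']@np.append(p,1);x,y=c[0]/-c[2],-c[1]/-c[2]
    s=1+im['k1']*(x*x+y*y);K=im['camera_matrix']
    return K[0,0]*x*s+K[0,2],K[1,1]*y*s+K[1,2]
E
python3 - <<'E'
from h import *
for n in('side','top'):
    im=snap(n,n+'0.png');W=cloud(im);np.savez(n+'0.npz',W=W,f=im['frame'])
    print(n,im['k1'],np.round(im['camera_matrix'],1).tolist(),np.round(np.linalg.inv(im['view']),3).tolist())
print(state())
E
```

```text
pics
side -0.0734771117335988 [[444.7, 0.0, 328.6], [0.0, 444.7, 200.4], [0.0, 0.0, 1.0]] [[-0.842, 0.379, -0.383, 0.18], [-0.538, -0.565, 0.625, 0.825], [0.021, 0.733, 0.68, 0.753], [0.0, 0.0, 0.0, 1.0]]
top -0.10750616136448514 [[446.4, 0.0, 314.2], [0.0, 446.4, 197.9], [0.0, 0.0, 1.0]] [[0.016, 0.98, -0.197, 0.338], [-1.0, 0.021, 0.022, 0.216], [0.026, 0.196, 0.98, 1.103], [0.0, 0.0, 0.0, 1.0]]
{'time': 0.1, 'joint_pos': array([-1.30067565e+00,  9.18147366e-02,  1.23172713e+00, -1.58175964e-05,
        1.81978384e+00, -5.66765855e-02]), 'dq': array([-0.00059402, -0.00295999, -0.00158187,  0.00096251, -0.00054192,
       -0.00082572]), 'joint_torque': array([ 1.80611405e-03, -4.47859025e+01, -4.07569993e+01,  7.00609409e-02,
        2.84658687e-02, -1.23593018e-04]), 'ee_pos': array([ 0.19255078, -0.56801632,  0.22962291]), 'ee_rot': array([-8.60779898e-04,  9.86680065e-01,  1.62670524e-01, -9.99250169e-05]), 'ft_force': array([-0.36109269,  0.74940539,  0.39302089]), 'moment': array([ 0.01992852,  0.02767516, -0.03373489]), 'finger_force': 0.0, 'finger_gap': 0.08782579454778734}
```

View pics/side0.png

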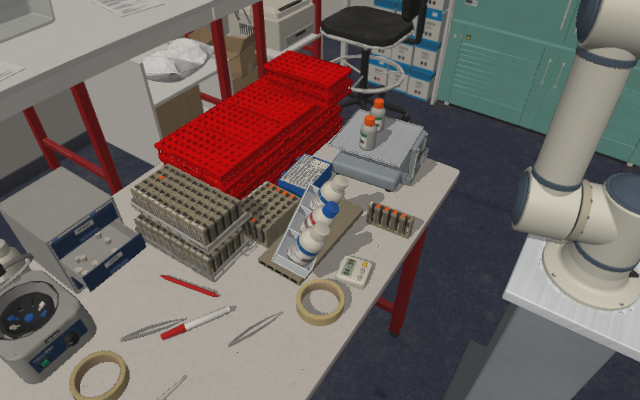

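View pics/top0.png

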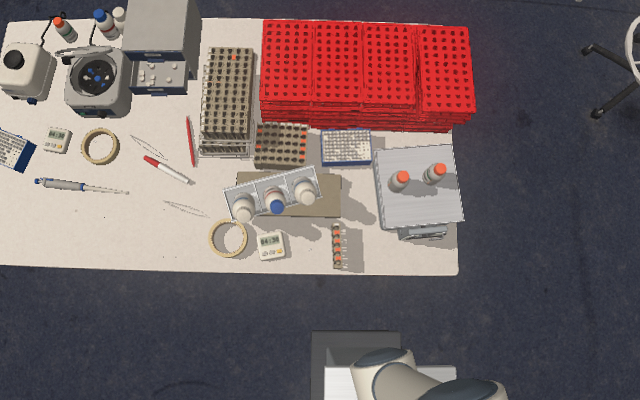

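The side view shows the rack with bottles near (320,225), the scale at (380,150) with its head at about (420,160). The top view shows the rack at (272,195), with the medium bottle (blue cap) in the middle pocket at (277,206) and large ones at (243,208) and (305,192). The small bottles are at (400,180) and (436,172), and the pan centre is about (418,187).

Run:
```python
from h import *
t=np.load('top0.npz');s=np.load('side0.npz')
W=t['W'];f=t['f'];hsv=cv2.cvtColor(f,cv2.COLOR_BGR2HSV)
x,y,z=W[...,0],W[...,1],W[...,2]
# pan
r=np.zeros(z.shape,bool);r[140:245,365:475]=1
m=r&(z>.07)&(z<.125)
print('pan z pct',np.nanpercentile(z[m],[2,10,50,90,98]))
med=np.nanmedian(z[m]);mm=(m&(abs(z-med)<.012)).astype(np.uint8)
mm=cv2.morphologyEx(mm,cv2.MORPH_OPEN,np.ones((5,5)));pts=W[mm>0]
print('pan rect',cv2.minAreaRect((pts[:,:2]*1000).astype(np.float32)),pts.mean(0))
n,l,st,c=cv2.connectedComponentsWithStats(((hsv[...,0]<18)&(hsv[...,1]>150)&r).astype(np.uint8))
for i in range(1,n):
    if st[i,4]>20:
        p=W[l==i];print('small cap',st[i],np.nanmedian(p,0),np.nanmin(p,0),np.nanmax(p,0))
# rack bottles
r2=np.zeros(z.shape,bool);r2[160:235,215:330]=1
b=(hsv[...,0]>95)&(hsv[...,0]<125)&(hsv[...,1]>150)&r2
p=W[b&(z>.1)];print('blue cap',len(p),np.nanmedian(p,0),p.min(0),p.max(0))
hi=(r2&(z>.117)).astype(np.uint8)
n,l,st,c=cv2.connectedComponentsWithStats(hi)
for i in range(1,n):
    if st[i,4]>20:
        p=W[l==i];print('tops',st[i],p.mean(0),p.min(0),p.max(0))
# plinth
m=np.zeros(z.shape,bool);m[165:225,225:350]=1
m&=(z>.012)&(z<.024);pts=W[m];print('plinth',cv2.minAreaRect((pts[:,:2]*1000).astype(np.float32)))
# near things
for nm,a in(('carrier',(220,272,325,352)),('timer',(225,262,252,290)),('tape',(215,262,205,252)),('tipbox',(125,168,318,374)),('tuberack',(120,172,252,310)),('redracks',(15,130,262,478))):
    q=W[a[0]:a[1],a[2]:a[3]].reshape(-1,3);q=q[q[:,2]>.012];print(nm,np.nanpercentile(q,[2,98],axis=0).round(3).tolist())
im=s['f'][110:200,310:460];cv2.imwrite('pics/c1.png',cv2.resize(im,None,fx=5,fy=5,interpolation=cv2.INTER_CUBIC))
```

```text
pan z pct [0.09479176 0.09771783 0.10031492 0.10317681 0.11170489]
pan rect ((576.51220703125, -50.17085266113281), (189.96652221679688, 192.95611572265625), 6.353608131408691) [ 0.57227384 -0.05003423  0.10039568]
small cap [434 163  12  12 106] [ 0.59306152 -0.07610264  0.18450582] [ 0.58254073 -0.08929625  0.17115751] [ 0.60669039 -0.06656925  0.18862876]
small cap [397 171  12  12 103] [0.5739483  0.00611748 0.18470776] [ 0.56410515 -0.00603504  0.17304334] [0.5865522  0.01676658 0.19058471]
  return np.nanmean(a, axis, out=out, keepdims=keepdims)
Traceback (most recent call last):
ValueError: zero-size array to reduction operation minimum which has no identity
```

```bash
python3 - <<'E' 2>&1 | grep -v Warn
from h import *
t=np.load('top0.npz');s=np.load('side0.npz')
W=t['W'];f=t['f'];hsv=cv2.cvtColor(f,cv2.COLOR_BGR2HSV)
x,y,z=W[...,0],W[...,1],W[...,2]
r2=np.zeros(z.shape,bool);r2[160:235,215:330]=1
b=(hsv[...,0]>95)&(hsv[...,0]<125)&(hsv[...,1]>120)&r2
p=W[b];print('blue cap',len(p),np.nanmedian(p,0),np.nanpercentile(p,[2,98],axis=0).round(3).tolist())
print('zmax',np.nanpercentile(z[r2],[50,80,90,95,99]))
for th in(.1,.11,.118):
  n,l,st,c=cv2.connectedComponentsWithStats((r2&(z>th)).astype(np.uint8))
  for i in range(1,n):
    if st[i,4]>20:
        p=W[l==i];print('tops',th,st[i],p.mean(0).round(3),p.min(0).round(3),p.max(0).round(3))
m=np.zeros(z.shape,bool);m[165:225,225:350]=1
m&=(z>.012)&(z<.024);pts=W[m];print('plinth',cv2.minAreaRect((pts[:,:2]*1000).astype(np.float32)))
for nm,a in(('carrier',(220,272,325,352)),('timer',(225,262,252,290)),('tape',(215,262,205,252)),('tipbox',(125,168,318,374)),('tuberack',(120,172,252,310)),('redracks',(15,130,262,478))):
    q=W[a[0]:a[1],a[2]:a[3]].reshape(-1,3);q=q[q[:,2]>.012];print(nm,np.nanpercentile(q,[2,98],axis=0).round(3).tolist())
A=cv2.resize(s['f'][110:200,330:460],None,fx=6,fy=6,interpolation=cv2.INTER_CUBIC)
cv2.imwrite('pics/c1.png',A[:,:800])
B=cv2.resize(f[160:250,215:345],None,fx=6,fy=6,interpolation=cv2.INTER_CUBIC)
cv2.imwrite('pics/c2.png',B)
E
```

```text
blue cap 82 [0.5124534  0.27889358 0.14470229] [[0.497, 0.162, 0.037], [0.644, 0.288, 0.151]]
zmax [0.02004965 0.0894011  0.13096431 0.14597921 0.15897082]
tops 0.1 [293 179  24  26 487] [0.546 0.215 0.139] [0.516 0.189 0.1  ] [0.584 0.242 0.165]
tops 0.1 [265 188  22  26 428] [0.525 0.28  0.129] [0.497 0.256 0.1  ] [0.561 0.305 0.152]
tops 0.1 [232 195  24  28 505] [0.505 0.349 0.139] [0.474 0.325 0.1  ] [0.543 0.379 0.164]
tops 0.11 [294 180  23  25 463] [0.545 0.214 0.141] [0.516 0.189 0.111] [0.579 0.239 0.165]
tops 0.11 [265 190  22  24 390] [0.523 0.279 0.132] [0.497 0.256 0.11 ] [0.554 0.304 0.152]
tops 0.11 [232 196  24  27 479] [0.503 0.348 0.141] [0.474 0.325 0.11 ] [0.539 0.378 0.164]
tops 0.118 [294 181  23  24 433] [0.543 0.213 0.143] [0.516 0.189 0.118] [0.575 0.239 0.165]
tops 0.118 [266 191  20  23 336] [0.522 0.279 0.134] [0.497 0.258 0.118] [0.55  0.301 0.152]
tops 0.118 [232 198  23  25 452] [0.502 0.348 0.142] [0.474 0.326 0.118] [0.533 0.376 0.164]
plinth ((569.6892700195312, 267.8369445800781), (143.1024627685547, 295.43829345703125), 6.02639627456665)
carrier [[0.385, 0.124, 0.018], [0.491, 0.146, 0.062]]
timer [[0.406, 0.262, 0.013], [0.469, 0.326, 0.022]]
tape [[0.408, 0.334, 0.014], [0.499, 0.446, 0.157]]
tipbox [[0.645, 0.054, 0.018], [0.742, 0.174, 0.052]]
tuberack [[0.612, 0.212, 0.016], [0.749, 0.339, 0.088]]
redracks [[0.721, -0.148, 0.037], [0.969, 0.314, 0.204]]
```

View pics/c1.png

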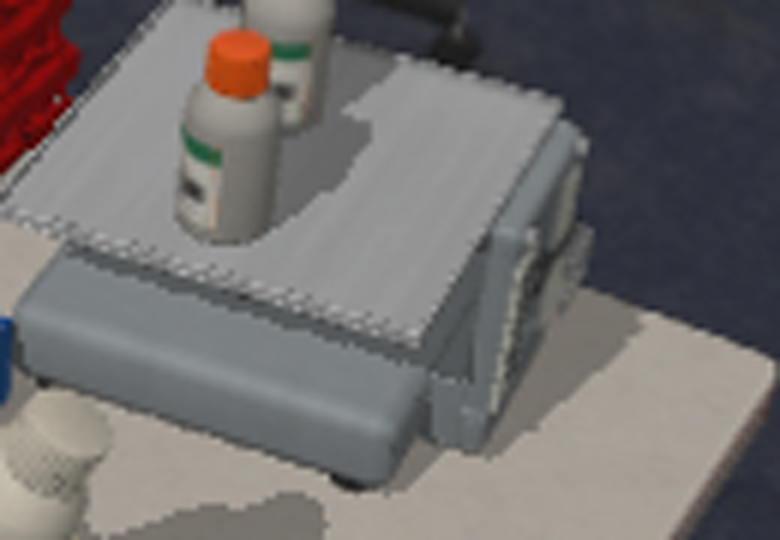

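View pics/c2.png

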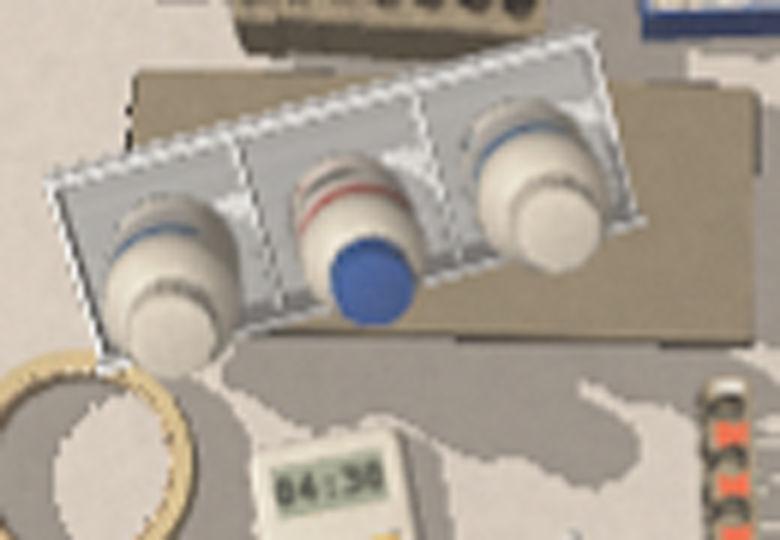

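The side crop shows the marker's grey jaws on the head's face near side pixel (424,155). The top crop gives cap-top centres in the top image at about (307.8,198) and (243.7,216.3) for the large bottles and (277,207) for the medium.

```bash
cat >> h.py <<'E'
from scipy.spatial.transform import Rotation as R
PC=np.array([.5765,-.0502]);TH=np.radians(6.35)
def pan2w(x,y):
    c,s=np.cos(TH),np.sin(TH);return PC+np.array([c*x-s*y,s*x+c*y])
def w2pan(p):
    c,s=np.cos(TH),np.sin(TH);d=np.asarray(p)-PC;return np.array([c*d[0]+s*d[1],-s*d[0]+c*d[1]])
def quat(z,y):
    z=np.array(z)/np.linalg.norm(z);y=np.array(y)-z*np.dot(y,z);y/=np.linalg.norm(y)
    q=R.from_matrix(np.stack([np.cross(y,z),y,z],1)).as_quat();return np.roll(q,1)
def ray(im,u,v,h):
    K=im['camera_matrix'];xd,yd=(u-K[0,2])/K[0,0],(v-K[1,2])/K[1,1];x,y=xd,yd
    for _ in range(8):
        s=1+im['k1']*(x*x+y*y);x,y=xd/s,yd/s
    T=np.linalg.inv(im['view']);d=T[:3,:3]@[x,-y,-1];o=T[:3,3]
    return o+d*(h-o[2])/d[2]
def ft(n=8):
    a=[]
    for _ in range(n): hold(.05);a.append(state()['ft_force'][2])
    return np.mean(a)
def panz(im=None,tries=1):
    im=im or get_image('top');W=cloud(im);z=W[...,2]
    q=[]
    for x in np.arange(-.085,.086,.004):
        for y in np.arange(-.085,.086,.004):
            u,v=proj(im,np.append(pan2w(x,y),.09));q.append(z[int(round(v)),int(round(u))])
    q=np.array(q);q=q[(q>.05)&(q<.115)];m=np.median(q);return np.median(q[abs(q-m)<.008])
E
python3 - <<'E'
from h import *
im=get_image('top')
L=[ray(im,307.8,198,.157),ray(im,277,207,.1463),ray(im,243.7,216.3,.157)]
print(np.round(L,4),np.linalg.norm(L[0]-L[2]))
d=L[2]-L[0];psi=np.arctan2(-d[0],d[1]);print('psi',np.degrees(psi))
for q in(L[0],L[1],L[2]):pass
print('panz',panz(im))
for dz in(1,-1):
  pass
# IK feasibility
ax=np.array([-np.sin(np.radians(25))*np.cos(psi),-np.sin(np.radians(25))*np.sin(psi),np.cos(np.radians(25))])
lean=np.array([np.cos(psi),np.sin(psi),0])
for sg in(1,-1):
    print('rack',sg,[np.round(j,2) if (j:=inverse_kinematics(L[0]+ax*a,quat(-ax,sg*lean))) is not None else None for a in(-.017,.1)])
    print('med',sg,inverse_kinematics(L[1]+ax*.1,quat(-ax,sg*lean)))
    print('left',sg,inverse_kinematics(L[2]+ax*.1,quat(-ax,sg*lean)))
    yy=np.array([-np.sin(TH),np.cos(TH),0])*sg
    print('pan',sg,inverse_kinematics(np.append(pan2w(-.058,-.045),.3),quat([0,0,-1],yy)))
# marker
s=np.load('side0.npz');W=s['W'];f=s['f'];si=get_image('side')
xs,ys=(W[...,0]-PC[0]),(W[...,1]-PC[1]);c,sn=np.cos(TH),np.sin(TH)
X=(c*xs+sn*ys)*1000;Y=(-sn*xs+c*ys)*1000;Z=W[...,2]*1000
for v in range(132,184,2):
    print(v,' '.join(f'{u}:{X[v,u]:.0f},{Y[v,u]:.0f},{Z[v,u]:.0f},{int(f[v,u].mean())}' for u in range(414,431,2) if X[v,u]<-105 and abs(Y[v,u])<60 and Z[v,u]>5))
for y in(-30,-20,0,20,40):
    print(y,[np.round(proj(si,np.append(pan2w(-.13,y/1000),z/1000)),1).tolist() for z in(40,60,70,80,100,128)])
E
```

```text
[[0.5279 0.2077 0.157 ]
 [0.5087 0.2742 0.1463]
 [0.485  0.3443 0.157 ]] 0.1431317399624737
psi 17.429422305935756
panz 0.100297429592767
rack 1 [array([ 0.32, -0.37,  1.86, -0.01,  1.21,  0.02]), array([ 0.32, -0.51,  1.78, -0.01,  1.44,  0.02])]
med 1 [ 0.49766957 -0.4711241   1.76925226 -0.08234582  1.41482362  0.18855159]
left 1 [ 0.67325556 -0.39723478  1.69692106 -0.15451927  1.43330807  0.35849886]
pan 1 [-2.54863655e-01 -6.21838015e-02  1.26182036e+00 -4.44089210e-16
  1.94195609e+00 -1.93648839e+00]
rack -1 [None, None]
med -1 None
left -1 None
pan -1 [-2.54863655e-01 -6.21838015e-02  1.26182036e+00 -4.44089210e-16
  1.94195609e+00  1.20510426e+00]
132 422:-108,-30,129,118 424:-113,-30,131,125 426:-117,-36,128,99
134 420:-106,-19,129,107 422:-111,-22,129,126 424:-115,-25,128,120 426:-119,-33,124,125
136 420:-109,-11,129,126 422:-114,-12,130,127 424:-118,-16,129,99 426:-119,-38,116,69
138 418:-108,1,130,118 420:-112,-2,129,128 422:-116,-6,128,115 424:-119,-14,124,79 426:-120,-37,110,97
140 418:-110,10,130,128 420:-114,6,129,125 422:-118,1,127,91 424:-119,-21,114,101 426:-120,
[... 1598 characters left out ...]
,71,114 416:-117,1,39,69 418:-119,-17,27,73
170 414:-120,38,59,83 416:-119,7,37,70 418:-119,-21,17,89
172 414:-119,29,46,69 416:-119,2,27,75
174 414:-120,28,39,94
176 414:-119,17,24,77
178 
180 
182 
-30 [[424.5, 162.5], [425.8, 156.5], [426.4, 153.4], [427.1, 150.2], [428.4, 143.9], [430.3, 134.7]]
-20 [[423.4, 164.6], [424.6, 158.5], [425.3, 155.4], [425.9, 152.3], [427.2, 145.9], [429.1, 136.7]]
0 [[421.1, 168.9], [422.3, 162.8], [423.0, 159.6], [423.6, 156.5], [424.9, 150.1], [426.8, 140.8]]
20 [[418.7, 173.2], [419.9, 167.1], [420.6, 164.0], [421.2, 160.8], [422.5, 154.4], [424.4, 145.1]]
40 [[416.3, 177.7], [417.5, 171.5], [418.1, 168.4], [418.8, 165.2], [420.1, 158.7], [421.9, 149.4]]
```

Run:
```python
from h import *
Ws=[];
for _ in range(4):
    im=get_image('side');Ws.append(cloud(im))
W=np.median(Ws,0);f=im['frame']
xs,ys=(W[...,0]-PC[0]),(W[...,1]-PC[1]);c,sn=np.cos(TH),np.sin(TH)
X=(c*xs+sn*ys)*1000;Y=(-sn*xs+c*ys)*1000;Z=W[...,2]*1000
for v in range(144,166):
    print(v,' '.join(f'{u}:{X[v,u]:.0f},{Y[v,u]:.0f},{Z[v,u]:.0f},{int(f[v,u].mean())}' for u in range(420,432) if X[v,u]<-117 and abs(Y[v,u])<60 and Z[v,u]>5))
A=cv2.resize(f[138:172,408:438],None,fx=16,fy=16,interpolation=cv2.INTER_NEAREST)
cv2.imwrite('pics/c3.png',cv2.convertScaleAbs(A,alpha=1.5))
```

```text
144 423:-118,-24,99,91 424:-120,-25,99,107 425:-120,-38,91,92
145 420:-119,17,122,71 423:-118,-23,97,98 424:-120,-26,95,101 425:-120,-41,86,77
146 423:-119,-23,94,100 424:-120,-28,91,100 425:-121,-41,83,70 426:-124,-34,89,40
147 422:-117,-22,91,85 423:-120,-22,92,105 424:-121,-30,87,93 425:-124,-26,90,62 426:-122,-47,76,75 427:-125,-48,77,71
148 422:-117,-23,87,89 423:-120,-22,88,100 424:-120,-34,81,77 425:-125,-24,89,59 426:-123,-48,73,78 427:-126,-47,74,91 428:-128,-47,75,93
149 422:-118,-23,84,90 423:-120,-23,85,93 424:-124,-18,89,57 425:-121,-48,69,69 426:-124,-47,71,86 427:-127,-42,75,94 428:-130,-41,77,81
150 422:-119,-21,82,88 423:-120,-25,80,62 424:-125,-15,89,57 425:-122,-47,67,80 426:-124,-49,66,94 427:-128,-37,76,101 428:-130,-45,71,75
151 420:-117,-5,89,58 422:-119,-22,79,67 423:-124,-9,89,53 424:-120,-43,66,77 425:-122,-48,63,88 426:-127,-32,75,96 427:-130,-34,75,85 428:-129,-49,65,64
152 420:-119,-1,90,48 421:-121,-1,90,47 422:-123,-4,89,48 423:-120,-31,70,71 424:-120,-48,59,84 425:-123,-47,61,90 426:-129,-26,77,96 427:-130,-36,70,79 428:-130,-48,62,62
153 420:-120,3,89
[... 427 characters left out ...]
56 420:-124,14,89,55 421:-119,-21,64,90 422:-120,-31,57,108 423:-120,-43,49,103 425:-127,-36,56,94 426:-129,-38,56,89
157 420:-125,18,88,65 421:-120,-21,61,104 422:-120,-33,53,109 425:-128,-32,56,107 426:-130,-38,53,77
158 420:-117,-24,55,79 421:-120,-22,57,106 422:-120,-34,49,109 424:-127,-25,57,101 425:-129,-28,56,99
159 420:-118,-23,52,93 421:-121,-23,53,107 422:-120,-39,42,107 424:-128,-22,56,107 425:-129,-31,51,101
160 420:-119,-22,50,98 421:-120,-26,47,107 422:-121,-39,39,105 423:-127,-20,54,93 424:-129,-21,54,95
161 420:-119,-22,47,99 421:-120,-29,42,109 423:-127,-21,50,89
162 420:-119,-24,42,105 421:-121,-30,39,110
163 420:-120,-21,41,104
164 420:-119,-32,30,92
165 420:-119,-34,25,84
```

View pics/c3.png

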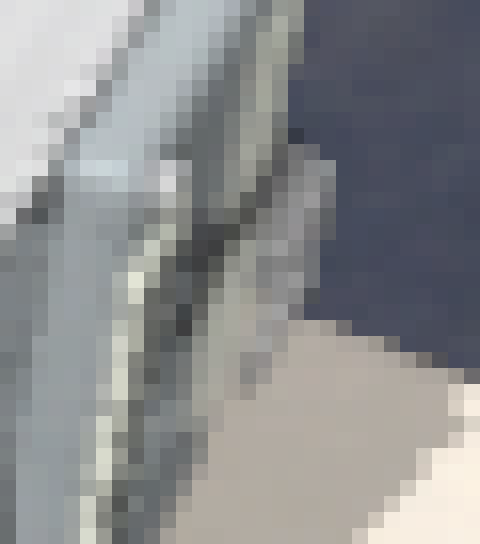

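The crop shows the upper jaw's top near pixel (427,150) and the lower jaw's top near (425,157). In depth these tops are at z≈76 and z≈56, so the gap centre is about 61 mm and the target pan sinking about 39 mm (~517 g). I'll add the right-hand large bottle first.

```bash
cat >> h.py <<'E'
PSI=np.radians(17.4);A25=np.radians(25)
AX=np.array([-np.sin(A25)*np.cos(PSI),-np.sin(A25)*np.sin(PSI),np.cos(A25)]);LEAN=np.array([np.cos(PSI),np.sin(PSI),0])
YP=np.array([-np.sin(TH),np.cos(TH),0])
QR=quat(-AX,LEAN);QP=quat([0,0,-1],-YP)
def pick_rack(top,below):
    """top: cap top centre; below: TCP depth under it"""
    move_to(top+AX*.07,QR);f0=ft(6)
    move_l(top-AX*below,.12);close();s=state();print('gap',s['finger_gap'],s['finger_force'])
    move_l(top+AX*.10,.15);f1=ft(6);print('weight g',(f0-f1)/9.81*1000,state()['finger_gap'])
def place_pan(xy,tcp_h,pz):
    p=pan2w(*xy)
    move_to(np.append(p,pz+tcp_h+.06),QP)
    move_l(np.append(p,pz+tcp_h+.006),.12)
    f0=ft(3);z=pz+tcp_h+.006
    while z>pz+tcp_h-.035:
        z-=.002;move_l(np.append(p,z),.04);g=state()['ft_force'][2]
        if g-f0>.9: break
    print('touch z',z-tcp_h,'df',g-f0)
    gripper_open();move_l(np.append(p,z+.07),.15)
E
python3 - <<'E'
from h import *
move_to([.40,.1,.40],QP if inverse_kinematics([.4,.1,.4],QP) is not None else quat([0,0,-1],YP))
print(state()['joint_pos'].round(2),state()['time'])
pick_rack(np.array([.5279,.2077,.157]),.017)
print(state()['time']);snap('side','p1.png')
E
```

```text
[ 0.16 -0.29  1.28 -0.    2.16  1.62] 2.95
gap 0.03188294614986731 29.96030533395242
weight g 198.96101227072083 0.03172205687689417
7.6917
```

View pics/p1.png

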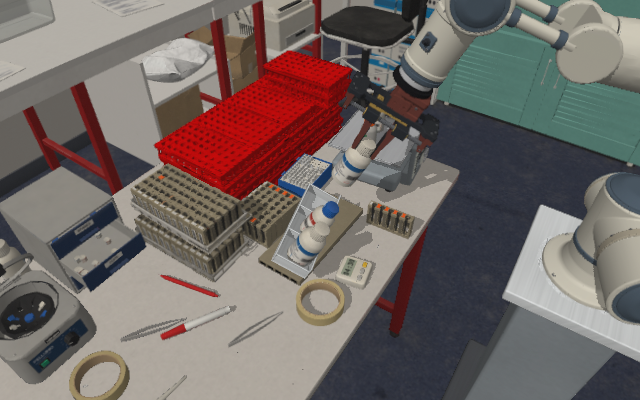

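The large bottle hangs cleanly in the gripper at (352,165) and weighs about 199 g; the other two bottles are still in the rack. Next I'll place it.

Run:
```python
from h import *
p=pan2w(-.058,-.045)
move_to(np.append(p,.34),QP);print(state()['joint_pos'].round(2))
place_pan((-.058,-.045),.093,.1003)
p=state()['ee_pos'];move_l([p[0]-.03,p[1]+.1,.36],.25)
hold(.4)
print(state()['time'],'pan',panz());snap('top','p2.png')
```

```text
[-0.25 -0.04  1.17  0.    2.01  1.2 ]
touch z 0.0923 df 1.379156667263771
14.6083 pan 0.0853563914973614
```

View pics/p2.png

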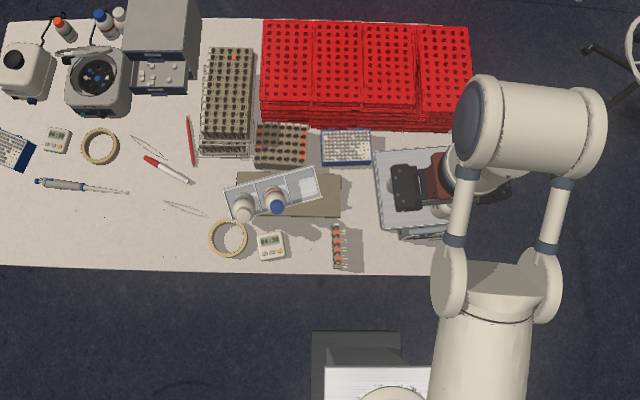

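The top view shows the arm over the pan, the right-hand pocket empty at (305,188) and the two other bottles undisturbed. The pan has sunk to 27.6 mm, so it needs about 150 g more and the medium bottle fits.

Run:
```python
from h import *
pick_rack(np.array([.510,.276,.1463]),.014)
p=pan2w(-.058,.045)
m=state()['ee_pos'];move_l([m[0]-.02,m[1]-.03,.33],.25)
move_to(np.append(p,.34),QP)
place_pan((-.058,.045),.084,.0855)
p=state()['ee_pos'];move_l([p[0],p[1],.34],.25);move_to([.36,.17,.40],QP)
hold(.4)
ims=[get_image('top') for _ in range(4)];print(state()['time'],'pan',[panz(i) for i in ims])
si=snap('side')
a=cv2.resize(ims[0]['frame'][130:260,205:475],(800,385));b=cv2.resize(si['frame'][80:280,250:470],None,fx=1,fy=1)
cv2.imwrite('pics/p3.png',np.vstack([a,np.pad(b,((0,0),(0,580),(0,0)))]))
np.savez('side1.npz',W=cloud(si),f=si['frame'])
```

```text
gap 0.029597367946492936 29.999830685555935
weight g 124.94289750489085 0.02981221980969866
touch z 0.0815 df 1.3041779822746395
27.1417 pan [np.float64(0.07369335377419794), np.float64(0.07371154531245039), np.float64(0.07357317706000621), np.float64(0.07367056504924507)]
```

View pics/p3.png

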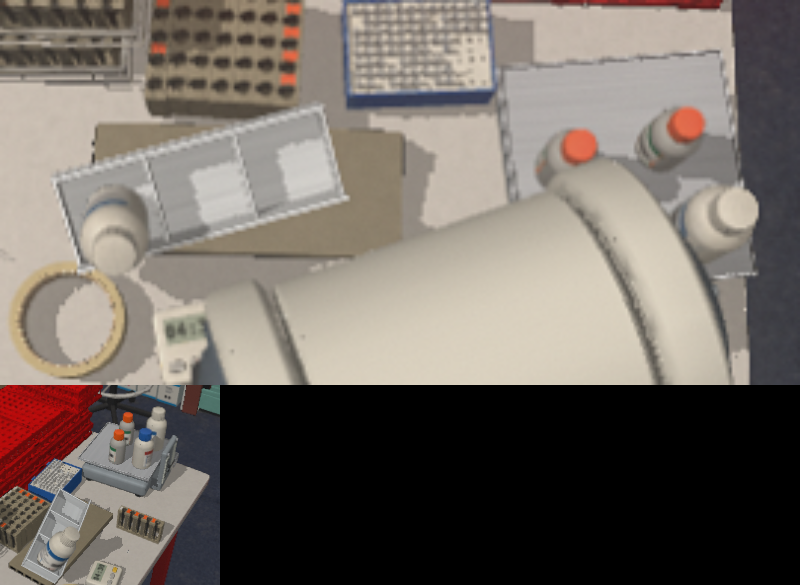

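All four bottles stand upright on the pan, and the remaining large bottle is still in the rack at (112,235) in the crop. The pan has sunk 39.3 mm against a target of about 39 mm. I'll do one quick check of the pointer against the jaws, then hand in.

Run:
```python
from h import *
Ws=[]
for _ in range(4):
    im=get_image('side');Ws.append(cloud(im))
W=np.median(Ws,0);f=im['frame'];np.savez
xs,ys=(W[...,0]-PC[0]),(W[...,1]-PC[1]);c,sn=np.cos(TH),np.sin(TH)
X=(c*xs+sn*ys)*1000;Y=(-sn*xs+c*ys)*1000;Z=W[...,2]*1000
g=f.mean(2);roi=np.zeros(g.shape,bool);roi[140:185,410:432]=1
p=roi&(X<-121.5)&(X>-126)&(Y<30)&(Y>-15);print('pointer',np.c_[X[p],Y[p],Z[p],g[p]].round())
j=roi&(X<-126.5)&(Y<-18);print('jaw z hist',np.histogram(Z[j],np.arange(46,82,2)))
```

```text
pointer [[-123.   -8.   64.   68.]
 [-125.  -14.   60.   79.]
 [-122.   -5.   63.   53.]
 [-124.   -5.   63.   67.]
 [-123.   -0.   63.   54.]
 [-122.    3.   62.   40.]
 [-124.    1.   61.   71.]
 [-123.    7.   62.   57.]
 [-124.   11.   62.   59.]
 [-124.   18.   63.   39.]
 [-123.   23.   63.   51.]
 [-125.   20.   62.   47.]
 [-122.  -12.    1.  114.]
 [-124.  -13.    1.  115.]
 [-123.   -9.    0.  115.]
 [-126.   -8.    2.  115.]
 [-122.   -3.    1.  114.]
 [-124.   -4.    1.  115.]
 [-123.    1.    0.  116.]
 [-125.   -0.    1.  115.]
 [-124.    4.    0.  116.]
 [-123.   10.    0.  116.]
 [-125.    9.    0.  127.]
 [-122.   15.    0.  114.]
 [-125.   15.    1.  127.]
 [-123.   18.   -0.  126.]]
jaw z hist (array([0, 2, 2, 2, 3, 6, 1, 1, 1, 1, 0, 4, 0, 2, 5, 3, 0]), array([46, 48, 50, 52, 54, 56, 58, 60, 62, 64, 66, 68, 70, 72, 74, 76, 78,
       80]))
```

```bash
python3 -c "
from bench import *
print(job_done())"
```

```text
the job is handed in; nothing more can be done
None
```

I added one large bottle and the medium bottle to the two small ones on the pan. The pointer measured within about 1 mm of the middle of the marker's gap, the other large bottle is still in the rack, and the job was handed in after about 28 s of robot time.

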